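# Set the book-scanning stand's leg to its mark and shut the cam lever

## Robot

A 6-joint arm with a two-finger parallel gripper is mounted at the origin on the work surface. World frame = base frame: x ahead of the robot, y to its left, z up, the work surface at z = 0. Lengths are in m, angles in degrees, forces in N, time in s.
With the tool pointing down it reaches from about 0.375 to 0.75 m from the base axis. Payload 9 kg.
Tool frame: the origin (TCP) lies where the fingers leave the gripper's body, on its centre line; the fingertips stand 73 mm ahead of it and the grasp point (between the pads) lies 54 mm ahead of it (robot.tip_reach is the distance from the TCP to the fingertips, in m); z points along the fingers, y is the direction in which the jaws open and shut (so a half turn about z gives the same grasp; the last joint's range is limited). The gripper opens to 85 mm and grips with 20 to 120 N. Pads are 22 mm wide; open, the fingers measure 114 mm over their backs; the gripper's body (76 mm by 85 mm) begins 54 mm behind the grasp point. The pads swing forward as they close: fully open they stand 13 mm farther back than shut.
Start: joints at [54.735, 5.964, 5.575, 89.605, 0, 77.527], TCP at [0.232, 0.553, 0.304] pointing down, gripper open.
Joint ranges: [-171.21, 171.21], [-48.23, 106.86], [-62.78, 66.21], [-105.2, 120.99], [-86.42, 89.51], [-180, 180]. Speed limits (degrees/s): [127.2, 127.2, 147.25, 180, 180, 180].

## Interface

Orientations are given as [roll, pitch, yaw] about the fixed x, y, z axes, in that order (R = Rz(yaw) Ry(pitch) Rx(roll)).
In Python, from plant import robot gives the robot as it stands. Calls block until the motion is done:
- robot.move_pose(position, orientation): joint-space move of the TCP to a pose.
- robot.line_to(position, vel=0.15, rotation=None, guard=None): straight line of the TCP; rotation=None keeps the orientation; vel is the mean speed in m/s. With guard (N) it stops when the force on the tool has changed by that much, and returns True; else False.
- robot.goto_joints(angles): joint-space move.
- robot.set_gripper(opening): finger opening in m; the grip force is fixed at half the most; returns when the fingers have stopped.
- robot.pause(seconds).
- robot.ik(position, orientation): joint angles nearest the present ones, or None.
- robot.observe(): the state.
- robot.grab_frame(name): name is "side" or "top" or "wrist"; returns the picture (480x640x3 uint8, blue, green, red); there is no depth.
- robot.get_calibration(name): a dict with "vertical_fov" (degrees; the focal length in pixels is half the picture's height over the tangent of half this angle, whatever the lens; pixels are square), "cx", "cy" (the principal point, pixels), "k1" (the pictures are not rectified: a ray, as slopes to the right and down, at radius r is drawn at 1 + k1 r^2 times it, then the intrinsics apply), "rvec" (rotation vector, rad) and "tvec" (3), from world to camera coordinates, as OpenCV has them. Camera axes: x right, y down, z forward; pixel columns grow to the right and rows downward; lengths in m; the calibration is good to about 2 mm. A picture is of the moment at which its call begins: read the wrist's pose just before it. get_calibration takes no time and is no camera call; for the wrist camera it gives the pose at the moment of the call.
A pose or a line that the arm cannot do raises robot.IKError and nothing moves.
- robot.job_done(): hands the job in, once; it reports no verdict.
The state is a dict: "time": time; "q": joint angles; "qvel": joint speeds; "joint_torque": joint torques, N m; "tool_pos": TCP position; "tcp_rot": TCP orientation; "ft_force": force on the tool from outside, world axes, zero at the start; "torque": the same for the moment, N m; "gripper_width": finger opening in m.
Only numpy, scipy, OpenCV 4.12 (cv2) and the standard library are available. Lean on these libraries where they do the work, as an engineer would, in place of code of your own. Each camera call takes 0.05 s, during which the arm holds its last target. There are 200 camera calls.

## Task

On the book-scanning stand, press the yellow release plunger fully down so that the red cam lever springs open, then draw the sliding leg out, lever still open, until its orange pointer is over the red mark clip. Holding the leg there against its spring, squeeze the red lever fully shut against the metal post, and finish still gripping lever and post together with the leg at the mark; do not let go. The lever must never be shut while the leg is drawn out anywhere but at the mark, and leave the other things on the desk where they are.

Things in the scene. Friction and masses are not known exactly. Their poses are not given: they have to be found in the camera images.
- stand: grey fixed base plate of the book-scanning stand, 360 x 130 x 12 mm; origin at the centre of its underside on the table. Its level x axis is the way the leg is drawn out, y is level across it, z up; the other parts' words use these axes and the parts keep them (only the lever swings). A black sleeve, top 50 mm above the table, x = -180 to -100 mm, guides the leg.
- leg (a joint): how far the aluminium sliding leg is drawn out along the stand's +x, m: 0 = home (start), at most 0.14. A spring always pulls it home with 4 to 5 N; let go, it slides back, even with the lever shut. Its head carries post, lever, plunger and book stop, which travel with it. At 0, leg_grip is at stand x = -14 mm, y = 0.
- leg_grip (a point): centre of post and SHUT lever where they are gripped together, 78 mm above the table; travels with the leg. Shut, the pair is 24 mm wide in y (-12 to +12 mm from here), 36 mm long in x (-18 to +18) and its top is 102 mm above the table; the head plate below is at 42 mm. Fingers come from above, closing along y.
- book_stop (a point): centre of the inner (-x) face of the white upright plate across the leg's outer end, 19 mm in x from leg_grip, 60 mm above the table; 104 mm wide in y, 5 mm thick, top 85 mm above the table. Fingers lowered on both sides of post and lever can push this face in +x to draw the leg out.
- post_foot (a point): fixed aluminium upright on the leg's head, 36 x 10 x 60 mm, y = +2 to +12 mm from leg_grip. This point: centre of its underside, 42 mm above the table.
- lever_handle (a point): red handle of the cam lever, 36 x 10 x 50 mm; shut it is vertical, y = -12 to -2 mm from leg_grip, beside the post. Its top swings out towards -y about an axis along x, at y = -7 mm, 54 mm above the table; open by 0.25 rad its top is some 12 mm further out. 3 N near the top moves it; it stays where left. This point: its centre, 77 mm above the table when shut.
- lever (a joint): swing of the cam lever, rad: 0 = shut (handle vertical), at most 0.40; a full press of the plunger throws it open to about 0.25.
- plunger_top (a point): centre of the top of the yellow release plunger, a cap 22 mm across on the leg's head, 85 mm above the table, x = -56 mm, y = -33 mm from leg_grip. Pressed straight down its whole stroke of 9 mm it throws the lever open; it springs back when let go.
- plunger (a joint): how far the plunger is pressed, m: 0 released, 0.009 fully down; needs about 10 N.
- pointer (a point): tip of the orange pointer on the leg's head, at x = -6 mm, y = -56 mm from leg_grip; travels with the leg, about 2 mm above the mark clip.
- mark (a point): centre of the top of the red clip, 12 mm long in x, on the stand's -y edge: the length mark, fixed, 50 to 105 mm in +x from the pointer at the start. The leg is at the mark when the pointer tip is over the clip (same stand x).
- blue_book: blue hardback book, 200 x 130 x 24 mm; a bystander; origin at the centre of its underside
- green_book: green book, 170 x 110 x 18 mm; a bystander; origin at the centre of its underside
- kit_box: brown cardboard box with two black tape bands and a small circuit board on top, 150 x 100 x 63 mm; a bystander; origin at the centre of its underside
- mug: white mug, 76 mm across, 90 mm high; a bystander; origin at the centre of its underside
- eraser: white eraser with a blue sleeve, 45 x 20 x 12 mm, beside the stand; a bystander; origin at the centre of its underside
- stapler: red and black stapler, 110 x 28 x 39 mm, beside the stand; a bystander; origin at the centre of its underside
- date_stamp: small dark wooden block, 50 x 30 x 35 mm, beside the stand; a bystander; origin at the centre of its underside

How it is judged (in metres and radians):
On the way, in this order (a step that is already met when the one before it is completed fails the run):
1. the plunger is pressed fully down (value of joint plunger above 0.008 m), for 0.05 s.
2. the leg is at the mark with the lever still open and the plunger released (x of pointer in the frame of mark between -0.006 and 0.006 m and value of joint lever above 0.12 rad and value of joint plunger below 0.003 m), for 0.2 s.
3. the lever is shut with the leg at the mark (x of pointer in the frame of mark between -0.006 and 0.006 m and value of joint lever below 0.06 rad), for 0.2 s.
At the end, for the whole second after the job is handed in: The pointer is within 6 mm of the mark's centre along the slide and the leg is still, the lever is shut (below 0.06 rad), the plunger is released, and the fingers still press on both lever handle and post with more than 2 N each (all of step 3 and contact force between the fingers and lever above 2 N and contact force between the fingers and leg_c0 above 2 N and velocity of joint leg between -0.01 and 0.01 m/s and value of joint plunger below 0.003 m); the arm keeps its last pose, push and grip.
It fails at once if the lever is shut (below 0.06 rad) while the leg is drawn out more than 15 mm and its pointer is more than 12 mm from the mark (value of joint leg above 0.015 m and value of joint lever below 0.06 rad and (x of pointer in the frame of mark above 0.012 m or x of pointer in the frame of mark below -0.012 m)).
It fails at once if a bystander is moved by more than 30 mm (distance of any of blue_book, green_book, kit_box, mug, eraser, stapler, date_stamp from where it was at the start of the episode above 0.03 m).
It also fails if it takes over 48 s, if anything falls off the work surface, if the arm or the gripper's body presses on something with over 40 N, if the wrist force passes 120 N, or if a joint passes its speed limit or range.

## Working session

There is one attempt and no reset: what is moved stays moved. The work goes in short steps, each a Python script; the robot and the scene stay as the last script left them, time stands still between calls to the robot, and variables do not carry over. Pictures are saved under pics/ and viewed, about 8 in all and at most 12, crops included, and the job is handed in when it is done.

```bash
mkdir -p pics; ls; cat > h.py <<'E'
import numpy as np, cv2
from plant import robot
def save(cam,name):
    c=robot.get_calibration(cam); im=robot.grab_frame(cam); cv2.imwrite('pics/'+name+'.png',im); np.save('pics/'+name+'.npy',c,allow_pickle=True); return im,c
def load(name): return np.load('pics/'+name+'.npy',allow_pickle=True).item()
def pix2w(c,u,v,z):
    f=240/np.tan(np.radians(c['vertical_fov'])/2)
    d=np.array([(u-c['cx'])/f,(v-c['cy'])/f]); s=d.copy()
    for _ in range(30): s=d/(1+c['k1']*(s@s))
    R,_=cv2.Rodrigues(np.array(c['rvec'],float)); t=np.array(c['tvec'],float).ravel()
    o=-R.T@t; r=R.T@np.array([s[0],s[1],1]); return o+r*(z-o[2])/r[2]
def w2pix(c,p):
    f=240/np.tan(np.radians(c['vertical_fov'])/2)
    R,_=cv2.Rodrigues(np.array(c['rvec'],float)); q=R@np.array(p,float)+np.array(c['tvec'],float).ravel()
    s=q[:2]/q[2]; s=s*(1+c['k1']*(s@s)); return np.array([c['cx'],c['cy']])+f*s
E
python3 - <<'E'
from h import *
print(robot.observe())
for n in ('top','side'):
    im,c=save(n,n+'0'); print(c, im.shape)
E
```

```text
pics
{'time': 0.0, 'q': array([ 5.47342727e+01,  5.99747931e+00,  5.52577553e+00,  8.96037249e+01,
       -2.17640241e-03,  7.75279829e+01]), 'qvel': array([ 0.04114568,  0.0447668 ,  0.03701753, -0.06951775, -0.08374877,
       -0.02596505]), 'joint_torque': array([ 1.75311947e-03, -5.56932306e+01,  5.03646362e+01,  1.71679538e-02,
       -3.60130953e-04, -1.20936750e-05]), 'tool_pos': array([0.23229307, 0.55294694, 0.30312157]), 'tcp_rot': array([-1.79925881e+02, -1.41647442e-02,  1.57206282e+02]), 'ft_force': array([ 0.43147529, -0.05328337,  0.31612251]), 'torque': array([-0.01720446, -0.00095854,  0.03780338]), 'gripper_width': 0.08545254157859991}
{'vertical_fov': 45.05342120658949, 'cx': 307.54364374283165, 'cy': 234.55645973992088, 'k1': -0.05484666805505916, 'rvec': array([ 2.13861459, -2.16383799,  0.12636148]), 'tvec': array([-0.02682011,  0.51812515,  1.33292238])} (480, 640, 3)
{'vertical_fov': 54.2287981074153, 'cx': 321.31220054231966, 'cy': 233.07076263535401, 'k1': -0.1081487596398835, 'rvec': array([ 2.36576828, -0.52162678,  0.18955029]), 'tvec': array([-0.48173894,  0.19764196,  1.33843691])} (480, 640, 3)
```

View pics/top0.png

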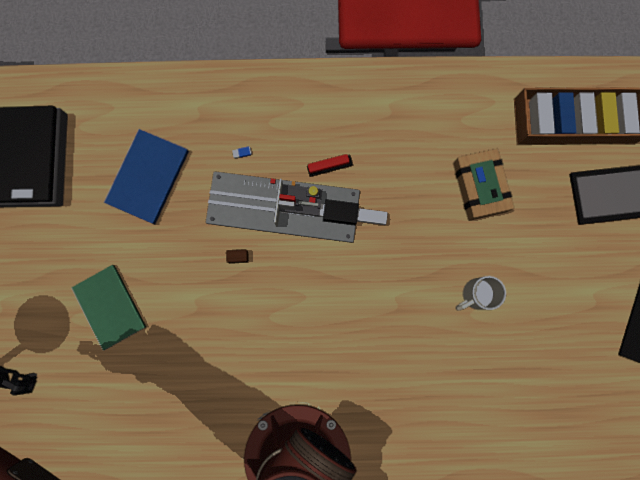

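View pics/side0.png

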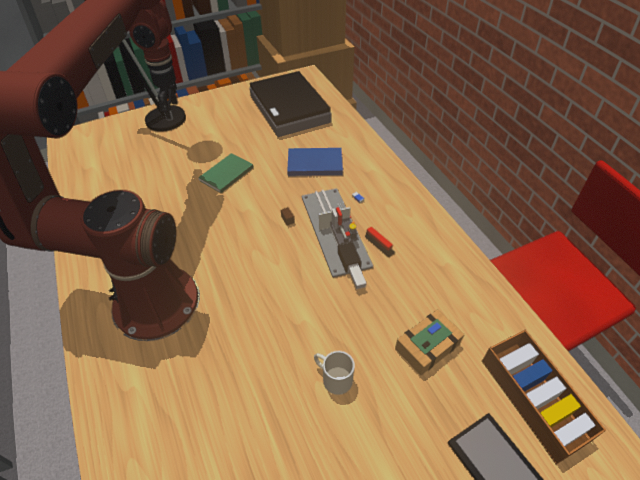

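The top picture shows the stand at (207–360, 171–242), with its +x towards the left. The yellow plunger is at about (313,190), the red clip at about (273,181) and the stapler at about (330,164). I'll enlarge this.

```bash
python3 - <<'E'
from h import *
im=cv2.imread('pics/top0.png')[150:260,200:360]
cv2.imwrite('pics/c1.png',cv2.resize(im,None,fx=5,fy=5,interpolation=cv2.INTER_CUBIC))
E
```

```text
(no output)
```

View pics/c1.png

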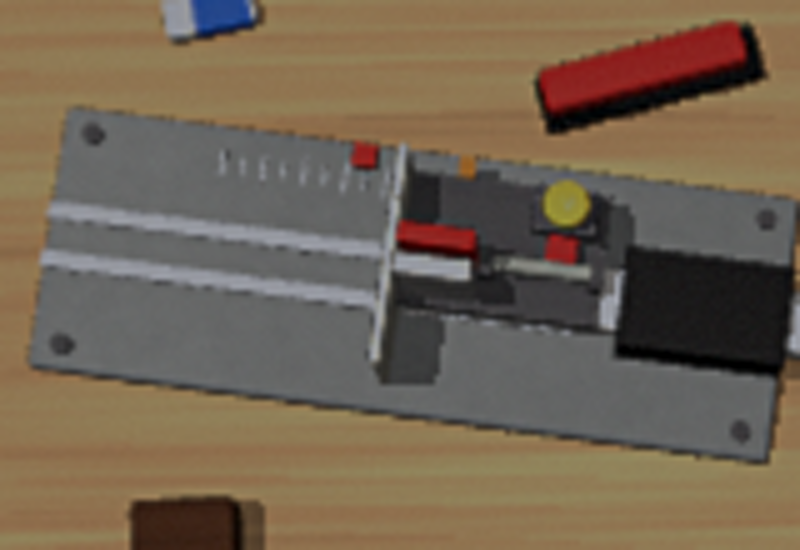

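The crop shows the plate corners at (72,107), (798,198), (768,462) and (30,366), the plunger at (567,203), the clip at (365,155) and the pointer at (468,166). The lever and post are at about (435,240)–(435,265).

```bash
cat >> h.py <<'E'
def fitstand(c,pts):  # pts: (u,v),(sx,sy,z)
    from scipy.optimize import least_squares
    A=np.array([p for p,_ in pts]);B=np.array([b for _,b in pts])
    def r(q):
        C,S=np.cos(q[2]),np.sin(q[2])
        return np.concatenate([w2pix(c,[q[0]+C*b[0]-S*b[1],q[1]+S*b[0]+C*b[1],b[2]])-a for a,b in zip(A,B)])
    s=least_squares(r,[0.5,0.05,np.pi/2]); return s.x,s.fun
def S2W(q,sx,sy,z):
    C,S=np.cos(q[2]),np.sin(q[2]); return np.array([q[0]+C*sx-S*sy,q[1]+S*sx+C*sy,z])
def W2S(q,p):
    C,S=np.cos(q[2]),np.sin(q[2]); d=np.array(p[:2])-q[:2]; return np.array([C*d[0]+S*d[1],-S*d[0]+C*d[1]])
E
python3 - <<'E'
from h import *
c=load('top0')
k=lambda u,v:((u+.5)/5-.5+200,(v+.5)/5-.5+150)
pts=[(k(72,107),(.18,-.065,.012)),(k(798,198),(-.18,-.065,.012)),(k(768,462),(-.18,.065,.012)),(k(30,366),(.18,.065,.012)),(k(567,203),(-.070,-.033,.085))]
q,f=fitstand(c,pts);print(q[:2],np.degrees(q[2]),f.round(1))
print('mark',W2S(q,pix2w(c,*k(365,155),.02)),W2S(q,pix2w(c,*k(365,155),.04)),'pointer',W2S(q,pix2w(c,*k(468,166),.04)))
C=robot.get_calibration('wrist');R,_=cv2.Rodrigues(C['rvec']);print('wrist cam pos',-R.T@C['tvec'],'look',R[2],C['vertical_fov'])
print('plunger',S2W(q,-.07,-.033,.085),'grip',S2W(q,-.014,0,.078))
yaw=np.degrees(q[2])
for y in(yaw,yaw+180,yaw-180,yaw+90,yaw-90):
  for s in((-.07,-.033),(.08,0),(-.014,0)):
    print(y,s,robot.ik(S2W(q,*s,.2),[180,0,y]))
E
```

```text
[0.59062297 0.02660471] 81.88292663407748 [-0.7 -0.3  0.8 -0.   0.3  0.1 -0.5  0.2  0.2  0. ]
mark [ 0.03192749 -0.05721595] [ 0.02991492 -0.05296664] pointer [-0.01942823 -0.0539259 ]
wrist cam pos [0.17228203 0.57730509 0.37444073] look [ 0.23740207 -0.10004156 -0.96624632] 71.63332742626955
plunger [ 0.61340862 -0.04735348  0.085     ] grip [0.58864622 0.01274497 0.078     ]
81.88292663407748 (-0.07, -0.033) [-16.5748675    8.9303903   -2.02151314  79.04809656   0.
  81.54220586]
81.88292663407748 (0.08, 0) [-2.27370527  8.22337283 -2.79326662 78.98336055  0.         95.8433681 ]
81.88292663407748 (-0.014, 0) [-11.47542919   4.35428817  -6.92259064  78.72312119   0.
  86.64164418]
261.8829266340775 (-0.07, -0.033) [-16.5748675    8.9303903   -2.02151314  79.04809656   0.
 -98.45779414]
261.8829266340775 (0.08, 0) [ -2.27370527   8.22337283  -2.79326662  78.98336055   0.
 -84.1566319 ]
261.8829266340775 (-0.014, 0) [-11.47542919   4.35428817  -6.92259064  78.72312119   0.
 -93.35835582]
-98.11707336592252 (-0.07, -0.033) [-16.5748675    8.9303903   -2.02151314  79.04809656   0.
 -9
[... 152 characters left out ...]
542919   4.35428817  -6.92259064  78.72312119   0.
 -93.35835582]
171.88292663407748 (-0.07, -0.033) [-16.5748675    8.9303903   -2.02151314  79.04809656   0.
  -8.45779414]
171.88292663407748 (0.08, 0) [-2.27370527  8.22337283 -2.79326662 78.98336055  0.          5.8433681 ]
171.88292663407748 (-0.014, 0) [-11.47542919   4.35428817  -6.92259064  78.72312119   0.
  -3.35835582]
-8.117073365922522 (-0.07, -0.033) [-16.5748675    8.9303903   -2.02151314  79.04809656   0.
 171.54220586]
-8.117073365922522 (0.08, 0) [  -2.27370527    8.22337283   -2.79326662   78.98336055    0.
 -174.1566319 ]
-8.117073365922522 (-0.014, 0) [-11.47542919   4.35428817  -6.92259064  78.72312119   0.
 176.64164418]
```

```bash
python3 - <<'E'
from h import *
q=[0.59062297,0.02660471,np.radians(81.883)]
print(robot.tip_reach)
robot.move_pose(S2W(q,-.07,-.033,.26),[180,0,261.883-360])
robot.set_gripper(0.0)
save('wrist','w1'); o=robot.observe(); print(o['time'],o['tool_pos'],o['gripper_width'],o['ft_force'])
c=load('w1')
for n,p in dict(pl=(-.07,-.033,.085),gripTop=(-.014,0,.102),mark=(.03,-.055,.02)).items(): print(n,w2pix(c,S2W(q,*p)))
E
```

```text
0.0726
3.5083 [ 0.61338482 -0.04739158  0.25998268] -0.0003042231729120167 [-0.46326884  0.10358249 -0.87471609]
pl [327.54947864 236.44199764]
gripTop [370.79830727 313.30666771]
mark [306.12607969 313.50636365]
```

View pics/w1.png

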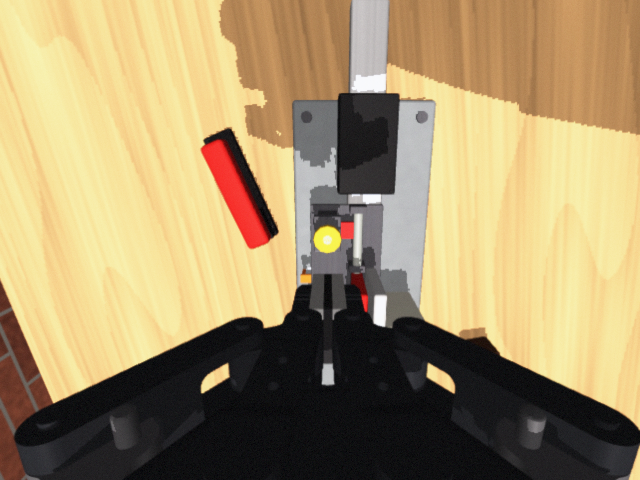

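The wrist picture shows the plunger at (327,239) against a predicted (327.5,236), about 2 mm off, so I'll press now.

```bash
python3 - <<'E'
from h import *
q=[0.59062297,0.02660471,np.radians(81.883)]
robot.line_to(S2W(q,-.071,-.033,.165))
g=robot.line_to(S2W(q,-.071,-.033,.1455),vel=.02,guard=22)
o=robot.observe(); print(g,o['tool_pos'],o['ft_force'])
robot.pause(.15); print(robot.observe()['ft_force'])
robot.line_to(S2W(q,-.071,-.033,.26),vel=.12)
save('wrist','w2'); robot.set_gripper(.085)
robot.line_to(S2W(q,-.074,0,.26),vel=.12); save('wrist','w3'); o=robot.observe(); print(o['time'],o['tool_pos'])
a=cv2.imread('pics/w2.png')[180:320,240:440];b=cv2.imread('pics/w3.png')[150:350,220:420]
cv2.imwrite('pics/c2.png',np.hstack([cv2.resize(a,(571,400)) ,cv2.resize(b,(400,400))])[:, :])
cv2.imwrite('pics/c3.png',cv2.resize(cv2.imread('pics/w3.png')[190:340,220:420],(800,600),interpolation=cv2.INTER_CUBIC))
E
```

```text
True [ 0.61353166 -0.04840757  0.14877416] [-2.92448954  0.36941375  7.50085801]
[-2.62315546  0.5030098   8.27877654]
7.6917 [ 0.58067124 -0.04679482  0.26022549]
```

View pics/c3.png

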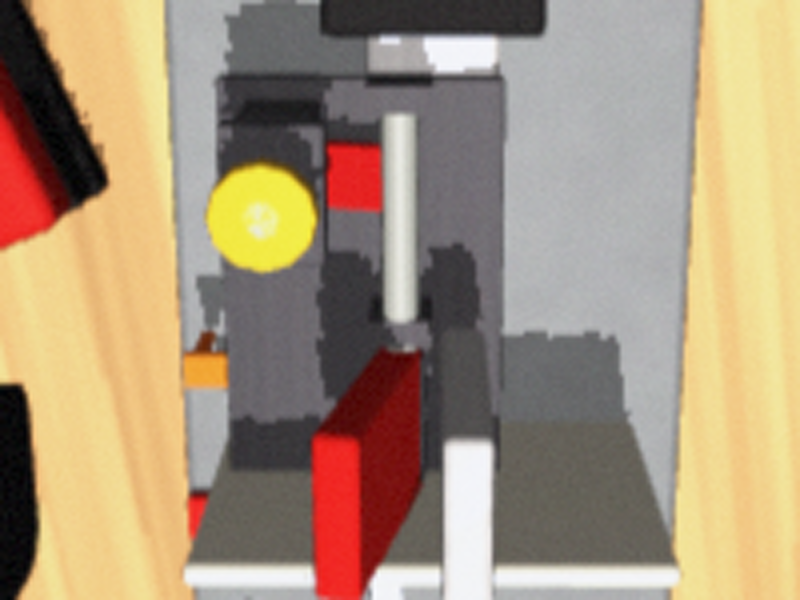

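The lever is open: its red handle leans out from the white post. The pointer is at crop (206,370) and the clip is partly behind the book stop. The press stopped about 8.8 mm down, so I'll press once more for margin, then go down around the pair and draw the leg out.

```bash
python3 - <<'E'
from h import *
q=[0.59062297,0.02660471,np.radians(81.883)]
robot.set_gripper(0.0)
robot.line_to(S2W(q,-.071,-.033,.165))
g=robot.line_to(S2W(q,-.071,-.033,.145),vel=.02,guard=35)
robot.pause(.2); o=robot.observe(); print(g,o['tool_pos'],o['ft_force'])
robot.line_to(S2W(q,-.071,-.033,.20),vel=.12)
robot.set_gripper(.085)
robot.line_to(S2W(q,-.016,0,.22),vel=.2)
g=robot.line_to(S2W(q,-.016,0,.130),vel=.08,guard=12); o=robot.observe(); print(g,o['tool_pos'],o['ft_force'])
if not g:
    f0=o['ft_force']
    for x in (-.006,.006,.02,.044):
        robot.line_to(S2W(q,x,0,.130),vel=.04); o=robot.observe(); print(x,W2S(q,o['tool_pos']),o['ft_force']-f0)
    robot.pause(.2)
save('wrist','w4'); save('top','t4'); print(robot.observe()['time'])
a=cv2.imread('pics/t4.png')[150:260,200:360]
cv2.imwrite('pics/c4.png',np.hstack([cv2.resize(cv2.imread('pics/w4.png'),(480,360)),cv2.resize(a,None,fx=2,fy=360/110)]))
E
```

```text
False [ 0.61369232 -0.04846538  0.14837153] [-11.67183186   1.99611925  26.26021231]
False [0.58876011 0.01069965 0.1306938 ] [-0.07204892 -0.17208264  0.06703957]
-0.006 [-5.63274722e-03 -2.73418684e-05] [ 0.06310544 -0.03968024 -0.84640127]
0.006 [ 6.01289269e-03 -6.27032914e-05] [-0.48531693 -4.19076745  0.54427726]
0.02 [ 1.99239673e-02 -8.32147516e-05] [ 0.6274628  -4.37269415 -0.46520978]
0.044 [ 0.04384557 -0.00010317] [ 1.42184948 -4.72073042 -0.70593861]
16.175
```

View pics/c4.png

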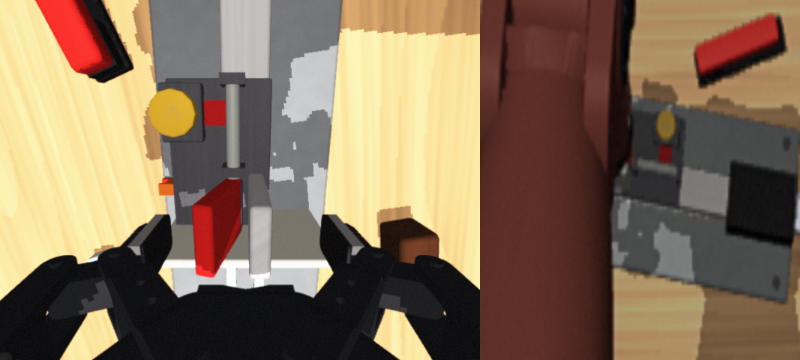

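The second press took 26 N and bottomed out. The leg is drawn with the lever open, and the pads press the stop with about 4.7 N. Next I'll zoom in on pointer and clip near wrist pixel (221,248).

```bash
python3 - <<'E'
from h import *
cv2.imwrite('pics/c5.png',cv2.resize(cv2.imread('pics/w4.png')[215:275,185:265],(800,600),interpolation=cv2.INTER_CUBIC))
E
```

```text
(no output)
```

View pics/c5.png

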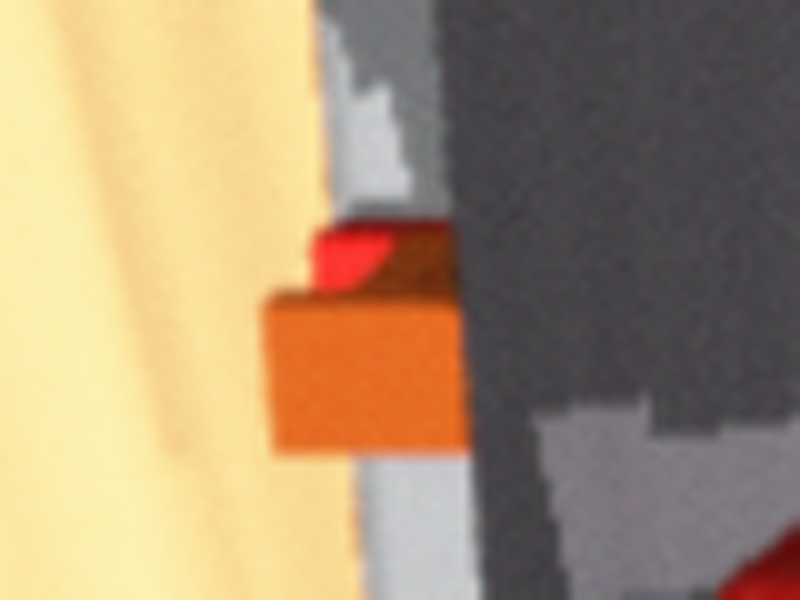

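```bash
python3 - <<'E'
from h import *
q=[0.59062297,0.02660471,np.radians(81.883)]
c4=load('w4');c3=load('w3');ct=load('top0')
k4=lambda u,v:((u+.5)/10-.5+185,(v+.5)/10-.5+215)
k3=lambda u,v:((u+.5)/4-.5+220,(v+.5)/4-.5+190)
kt=lambda u,v:((u+.5)/5-.5+200,(v+.5)/5-.5+150)
for z in(.012,.018,.022,.026,.03,.034,.038,.042):
  g=lambda c,p:(1000*W2S(q,pix2w(c,*p,z))).round(1)
  print(z,'clip-xedge',g(c4,k4(385,225)),'ptr4',g(c4,k4(366,305)),g(c4,k4(370,455)),'| ptr3',g(c3,k3(206,353)),g(c3,k3(206,388)),'| top ptr',g(ct,kt(468,156)),g(ct,kt(468,177)),'clip L/R',g(ct,kt(353,154)),g(ct,kt(378,157)),'plate edge4',g(c4,k4(325,150)))
E
```

```text
0.012 clip-xedge [ 28.9 -61.9] ptr4 [ 33.9 -63.4] [ 43.3 -64. ] | ptr3 [-10.1 -58.7] [ -0.4 -59.1] | top ptr [-17.  -64.8] [-18.4 -54.5] clip L/R [ 38.6 -58.7] [ 26.3 -58.7] plate edge4 [ 24.4 -65.1]
0.018 clip-xedge [ 27.3 -59.9] ptr4 [ 32.1 -61.4] [ 41.2 -61.9] | ptr3 [-12.6 -57.6] [ -3. -58.] | top ptr [-17.4 -63.5] [-18.7 -53.2] clip L/R [ 38.  -57.4] [ 25.8 -57.5] plate edge4 [ 22.9 -63. ]
0.022 clip-xedge [ 26.2 -58.6] ptr4 [ 30.9 -60.1] [ 39.8 -60.6] | ptr3 [-14.2 -56.9] [ -4.8 -57.3] | top ptr [-17.6 -62.6] [-19.  -52.4] clip L/R [ 37.5 -56.5] [ 25.4 -56.6] plate edge4 [ 21.9 -61.6]
0.026 clip-xedge [ 25.1 -57.3] ptr4 [ 29.7 -58.8] [ 38.4 -59.2] | ptr3 [-15.8 -56.1] [ -6.5 -56.5] | top ptr [-17.9 -61.8] [-19.3 -51.6] clip L/R [ 37.1 -55.7] [ 25.  -55.8] plate edge4 [ 20.9 -60.3]
0.03 clip-xedge [ 24.1 -56. ] ptr4 [ 28.5 -57.4] [ 37.  -57.9] | ptr3 [-17.5 -55.4] [ -8.3 -55.8] | top ptr [-18.1 -60.9] [-19.5 -50.7] clip L/R [ 36.7 -54.8] [ 24.6 -54.9] plate edge4 [ 19.9 -58.9]
0.034 clip-xedge [ 23.  -54.7] ptr4 [ 27.3 -56.1] [ 35.6 -56.5] | ptr3 [-19.1 -54.7] [-10.  -55.1] | top ptr [-18.4 -60. ] [-19.8 -49.9] clip L/R [ 36.3 -54. ] [ 24.2 -54.1] plate edge4 [ 18.9 -57.5]
0.038 clip-xedge [ 21.9 -53.4] ptr4 [ 26.1 -54.7] [ 34.3 -55.2] | ptr3 [-20.7 -53.9] [-11.8 -54.3] | top ptr [-18.7 -59.2] [-20.  -49.1] clip L/R [ 35.9 -53.1] [ 23.8 -53.2] plate edge4 [ 18.  -56.2]
0.042 clip-xedge [ 20.8 -52.1] ptr4 [ 25.  -53.4] [ 32.9 -53.9] | ptr3 [-22.3 -53.2] [-13.5 -53.6] | top ptr [-18.9 -58.3] [-20.3 -48.2] clip L/R [ 35.4 -52.3] [ 23.4 -52.4] plate edge4 [ 17.  -54.8]
```

The pointer top face is centred at about x = 29–30 mm and the clip at about 29–30.5 mm in the stand frame, so the leg is within about 1–2 mm of the mark. Now I'll close.

```bash
python3 - <<'E'
from h import *
q=[0.59062297,0.02660471,np.radians(81.883)]
robot.pause(.2)
robot.set_gripper(0.0); robot.pause(.3)
o=robot.observe(); print(o['time'],W2S(q,o['tool_pos']),o['tool_pos'],o['gripper_width'],o['ft_force'],o['torque'])
save('wrist','w5')
im=cv2.imread('pics/w5.png')
cv2.imwrite('pics/c6.png',np.hstack([cv2.resize(im[120:400,120:400],(500,500)),cv2.resize(im[215:275,190:226],(300,500),interpolation=cv2.INTER_CUBIC)]))
E
```

```text
17.275 [ 0.04400469 -0.00020181] [0.597036   0.07014005 0.13153862] 0.02242594285955043 [-5.6227673  -5.14446868 10.40934692] [-0.99957515  0.08484484  0.09472158]
```

View pics/c6.png

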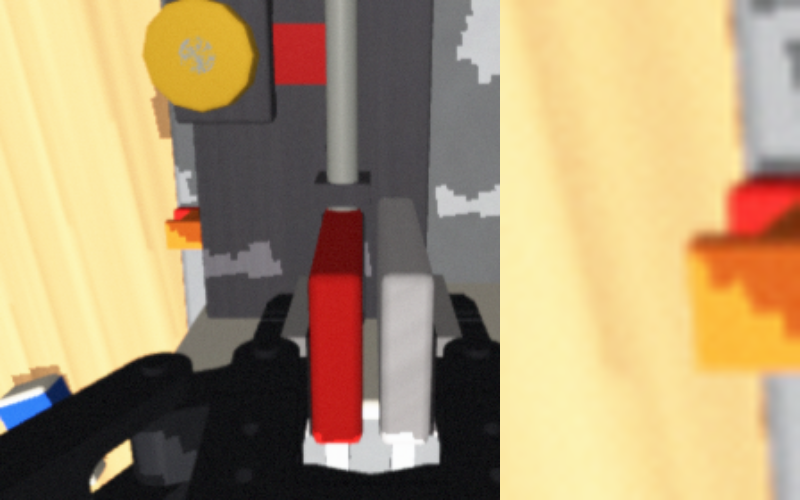

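The pair is gripped with lever and post parallel at a width of 22.4 mm, and the pointer is still over the clip. Handing in.

```bash
python3 - <<'E'
from h import *
o=robot.observe(); print(o['time'],o['gripper_width'],o['ft_force'])
robot.job_done()
E
```

```text
17.325 0.022660800433407794 [-6.37696105 -3.75585894  9.50780183]
the job is handed in; nothing more can be done
```

I pressed the plunger, drew the leg to the mark with the lever open, squeezed the lever shut against the post, and handed in at 17.3 s still gripping. No verdict is reported.

- **Plunger:** The first press already threw the lever open. It stopped about 8.8 mm down on the force guard, so I pressed again. That press bottomed out at about 26 N.
- **Leg at the mark:** With open fingers on the book stop I drew the leg about 50 mm against a spring force of about 4.7 N. The last picture shows the pointer over the clip, within about 1–2 mm of its centre by my estimate (limit 6 mm).
- **Lever and grip:** The last picture shows the lever upright and parallel to the post. The opening of about 22.5 mm, against the pair's nominal 24 mm, suggests both are pressed firmly.
- **Checks that disagreed:** The pointer height was ambiguous by several millimetres between the top and wrist views. Only with its top near 42 mm did the views agree.
- **Not measured:** I had no direct reading of the lever angle or of the finger force on each side.
- **Other things on the desk:** I saw no contact with any of them, but took no clear overall picture at the end.

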